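# Fold the end leaf of the shoe rack over

## Task

Make room for tall boots at the open end of the shoe rack: with your fingertips under the free outer edge of its slatted folding leaf, push the leaf up and gently over its hinge, and press it down until it lies flat on the fixed slats. Use the fingers only to push: do not pinch the leaf, fling it or let it slam, and leave the two shoe trees, the shoehorn and the heel cap where they are.

Things in the scene. Friction and masses are not known exactly. Their poses are not given: they have to be found in the camera images.
- rack: Slatted oak shoe rack, fixed; 410 mm long (x -120 to 290), 270 wide (y), 150 high. Origin on the bench below the hinge line's middle; y along the hinge, z up, x from the leaf's free edge (robot's left) to the end with the shoe trees (right). Top for x 8 to 290: fixed slats, upper face z 150; trees beyond x 140. Under the leaf it is open down to a tier at z 40; corner uprights at |y| 123 to 135.
- spine (a point): Middle of the leaf's hinge line, 150 mm above the bench, level with the upper face of the closed leaf and of the fixed slats. The hinge line runs along the rack's y axis. Axes as the rack's.
- leaf_edge (a point): Middle of the leaf's free edge, at half thickness; turns with the leaf. The leaf is a slatted oak panel 240 mm along the hinge, 12 mm thick, its free edge 120 mm from the hinge line; closed it lies from z 138 to 150 mm. Its 5 mm slat gaps are backed: a fingertip does not enter them. When closed its axes are the rack's.
- leaf (a joint): Leaf angle, rad: 0 closed, flat, away from the trees; pi/2 upright; pi folded over, flat on the fixed slats, underside up at z 162 mm (end of travel). Starts at 0 to 0.3. The hinge is stiff with friction: the leaf stays at whatever angle it is left and must be pushed all the way. It weighs about 0.35 kg; moving it takes 3 to 7 N at the free edge.
- tree_near: Cedar split-toe shoe tree, loose, 227 mm long (its x, toe to +x), 59 mm wide, 62 mm high, lying across the fixed slats, parallel to the hinge, its middle about 178 mm from the hinge line. Origin at its underside, near the middle. To be left alone.
- tree_end: The same kind of shoe tree, beside the first, about 252 mm from the hinge line. To be left alone.
- shoehorn: Long brass shoehorn, loose, 319 mm long (its x), 34 mm wide, 7 mm high, on the bench outside the leaf's end of the rack, about 230 mm from the hinge line, roughly parallel to it. Origin at its underside, near the middle. To be left alone.
- heel_cap: Black rubber heel cap, loose, D-shaped, 67 by 64 mm, 12 mm high, on the bench just outside the leaf's free edge. Origin at its underside. To be left alone.

How it is judged:
By the outcome, as a careful person would: the job done as asked, in the order asked, and still so for the second after the job is handed in, with the robot touching nothing.
It also fails if it takes over 48 s, if anything falls off the work surface, if the arm or the gripper's body presses on something with over 40 N, if the wrist force passes 120 N, or if a joint passes its speed limit or range.

## Robot

A 6-joint arm with a two-finger parallel gripper is mounted at the origin on the work surface. World frame = base frame: x ahead of the robot, y to its left, z up, the work surface at z = 0. Lengths are in m, angles in rad, forces in N, time in s.
With the tool pointing down it reaches from about 0.35 to 0.975 m from the base axis. Payload 4.9 kg.
Tool frame: the origin (TCP) lies at the very end of the fingers, on their centre line; the grasp point (between the pads) lies 19 mm behind it; z points along the fingers, y is the line along which they close (so a half turn about z gives the same grasp; the last joint's range is limited). The gripper opens to 85 mm and grips with 20 to 120 N. Pads are 22 mm wide; open, the fingers measure 114 mm over their backs; the gripper's body (76 mm by 85 mm) begins 54 mm behind the grasp point. The pads swing forward as they close: fully open they stand 13 mm farther back than shut.
Start: joints at [-1.221, 0.053, 1.613, -0, 1.476, -0.119], TCP at [0.282, -0.558, 0.231] pointing down, gripper open.
Joint ranges: [-3.01, 3.01], [-1.01, 2.22], [0.06, 2.58], [-1.02, 4.17], [0.09, 2.62], [-3.14, 3.14]. Speed limits (rad/s): [2.57, 2.57, 3.14, 3.14, 3.14, 3.14].

## Interface

Orientations are given as a rotation vector (axis times angle).
In Python, from station import * gives the robot as it stands.
- The arm moves only by the shell command python3 -m crank 'ROWS' [OPENING] [FORCE]. ROWS is JSON, a list of rows, each an object with "offset": the shift along the tool's x, y, z in m, a list of three; "twist": the turn, a rotation vector about the tool's x, y, z in degrees, a list of three. In form: [{"offset": [x, y, z], "twist": [rx, ry, rz]}, ...]. A call has 1 to 20 rows; each row is the pose to reach, as a shift and turn from the pose commanded when the call began, along the tool's axes at that moment; what a row does not reach only later rows make up. A row lasts 1/8 s, in which the tool goes at most 62.5 mm and 10.7 degrees, less where a joint would pass 70% of its speed; a pose out of reach is approached as far as the arm can. A call with a gripper value outside its range is refused whole. OPENING is the opening, from 0 (shut) to 1 (fully open), set as the call begins (- or left out, the last holds). The fingers move at their own pace and stop on an object; FORCE is the grip in N (left out, the last holds). Time passes only in rows, so rows that repeat a pose let the fingers close. It gives the time, the measured TCP pose, the force, the opening and the grip force at its end, in the units of the state.
- get_obs(): the state, without advancing time (a new reading comes with each control period).
- get_image(name): name is "scene" or "top" or "wrist"; returns the picture (384x512x3 uint8, red, green, blue); there is no depth.
- get_calibration(name): a dict with "intrinsics" (3x3 intrinsics, pixels), "world_from_camera" (4x4, takes a point from camera to world coordinates); the wrist camera has in their place "tool_from_camera" (4x4, takes a point from camera to tool coordinates, whose origin is the TCP and whose axes are the flange's). Camera axes: x right, y up, looking along -z (the intrinsics and any distortion apply to the point x, -y, -z); pixel columns grow to the right and rows downward; lengths in m; the calibration is good to about 2 mm. A picture is of the moment at which its call begins: read the wrist's pose just before it. get_calibration takes no time and is no camera call.
- finish_job(): hands the job in; it is judged then, once.
Trained networks look in the newest picture that a camera, given by its name, has taken for a name from the list of things; names that differ only in an ending like _2 or _b are one class to them, and where a whole thing is asked for, a point or a joint stands for the part that bears it (a point fixed in the world has none). Each returns a list of dicts, best first, with "confidence" (0 to 1); they miss things now and then, are a little off and sometimes report something else, mostly with a low value. They report only what shows in the picture. A call takes as long as a camera call.
- cut_out(query, camera): "region" (384x512 bool, what is visible of it) and "rect" ([centre column, centre row, width, height] in pixels, round what is visible of it).
The state is a dict: "t": time; "q": joint angles; "dq": joint speeds; "effort": joint torques, N m; "tool_pos": TCP position; "tool_rot": TCP orientation; "contact_force": force on the tool from outside, world axes, zero at the start; "wrist_torque": the same for the moment, N m; "opening": finger opening in m; "grip_force": force on a finger pad.
Only numpy, scipy, OpenCV 4.12 (cv2) and the standard library are available. Lean on these libraries where they do the work, as an engineer would, in place of code of your own. Each camera call takes 0.05 s, during which the arm holds its last target. There are 200 camera calls.

## Working session

There is one attempt and no reset: what is moved stays moved. The work goes in short steps, Python scripts to look and compute and a shell command to move; the robot and the scene stay as the last step left them, time stands still between calls to the robot, and variables do not carry over. Pictures are saved under pics/ and viewed, at most 10 in all, crops included, and the job is handed in when it is done.

```bash
mkdir -p pics; ls; python3 - <<'E'
from station import *
import cv2,numpy as np
o=get_obs();print(o)
a=get_image("scene");b=get_image("top")
cv2.imwrite("pics/a.png",cv2.cvtColor(a,cv2.COLOR_RGB2BGR));cv2.imwrite("pics/b.png",cv2.cvtColor(b,cv2.COLOR_RGB2BGR))
for n in["scene","top"]:
    c=get_calibration(n);print(n,{k:np.round(np.array(v),4).tolist() if not isinstance(v,str) else v for k,v in c.items()})
    for q in["rack","leaf","leaf_edge","tree_near","heel_cap","shoehorn"]:
        print(q,[(round(d["confidence"],2),np.round(d["rect"]).tolist()) for d in cut_out(q,n)][:3])
E
```

```text
pics
{'t': 0.0, 'q': array([-1.22099533e+00,  5.33251750e-02,  1.61426162e+00, -1.73345587e-05,
        1.47600795e+00, -1.18985446e-01]), 'dq': array([ 0.00050654,  0.00078278,  0.00063964, -0.00011388, -0.00111107,
       -0.00028675]), 'effort': array([ 3.06512802e-04, -3.93675399e+01, -3.70180643e+01, -2.05190081e-04,
        6.79917153e-03,  4.75839613e-06]), 'tool_pos': array([ 0.28217054, -0.55699248,  0.23010201]), 'tool_rot': array([-3.05375412e+00, -7.29184911e-01,  3.88816230e-04]), 'contact_force': array([-0.32527314,  0.09998478, -0.30535552]), 'wrist_torque': array([-0.01430026,  0.00114794, -0.00226525]), 'grip_force': 0.0, 'opening': 0.08505888415767797}
scene {'intrinsics': [[406.9121, 0.0, 260.4035], [0.0, 406.9121, 192.7573], [0.0, 0.0, 1.0]], 'world_from_camera': [[0.7073, -0.4371, 0.5555, 1.0185], [0.7069, 0.4334, -0.559, -0.4407], [0.0036, 0.7881, 0.6156, 0.613], [0.0, 0.0, 0.0, 1.0]]}
rack [(0.57, [175.0, 268.0, 294.0, 232.0])]
leaf [(0.76, [250.0, 189.0, 129.0, 82.0]), (0.7, [175.0, 266.0, 290.0, 235.0])]
leaf_edge [(0.58, [247.0, 191.0, 135.0, 81.0])]
tree_near [(0.71, [141.0, 251.0, 115.0, 102.0])]
heel_cap [(0.56, [307.0, 230.0, 36.0, 29.0])]
shoehorn [(0.94, [328.0, 222.0, 42.0, 20.0])]
top {'intrinsics': [[383.0384, 0.0, 253.9849], [0.0, 383.0384, 195.269], [0.0, 0.0, 1.0]], 'world_from_camera': [[-0.0031, 0.9886, -0.1507, 0.4269], [-1.0, -0.0018, 0.0087, 0.0456], [0.0083, 0.1507, 0.9885, 1.0393], [0.0, 0.0, 0.0, 1.0]]}
rack [(0.95, [341.0, 193.0, 181.0, 120.0])]
leaf [(0.67, [279.0, 196.0, 58.0, 101.0])]
leaf_edge []
tree_near [(0.65, [385.0, 190.0, 39.0, 94.0])]
heel_cap [(0.97, [236.0, 178.0, 29.0, 29.0])]
shoehorn [(0.7, [212.0, 219.0, 17.0, 119.0])]
```

View pics/a.png

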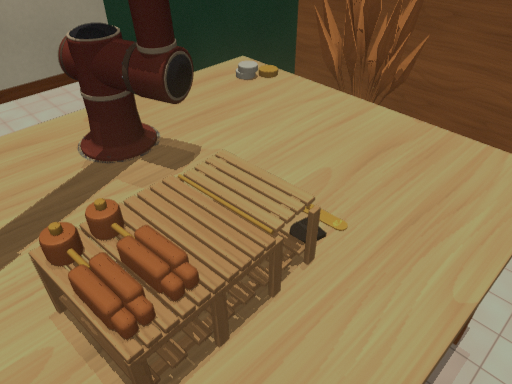

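View pics/b.png

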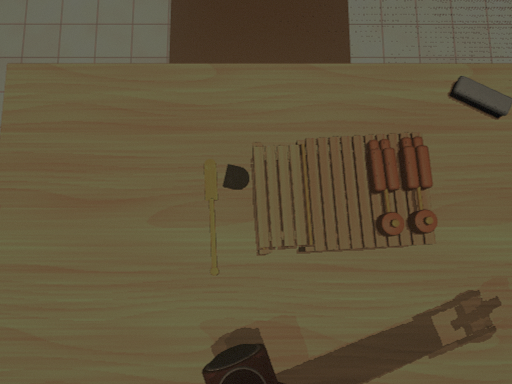

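```bash
python3 - <<'E'
import cv2
b=cv2.imread("pics/b.png")[120:270,190:450]
cv2.imwrite("pics/b2.png",cv2.resize(b,None,fx=3,fy=3,interpolation=cv2.INTER_CUBIC)*1)
a=cv2.imread("pics/a.png")[140:340,110:360]
cv2.imwrite("pics/a2.png",cv2.resize(a,None,fx=3,fy=3,interpolation=cv2.INTER_CUBIC))
E
```

```text
(no output)
```

View pics/b2.png

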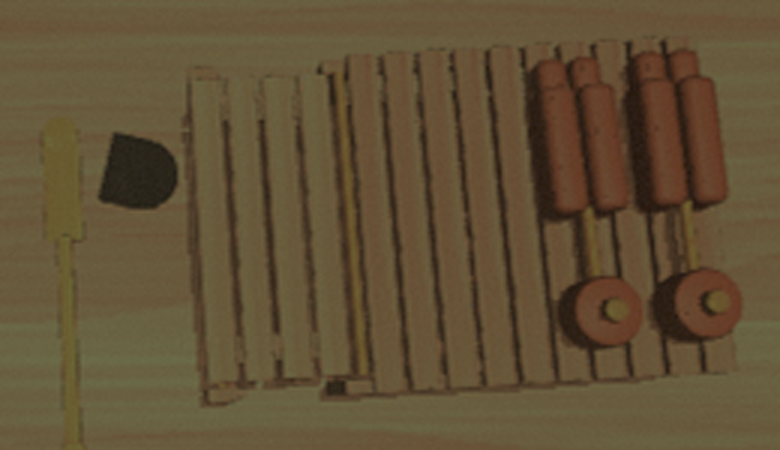

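View pics/a2.png

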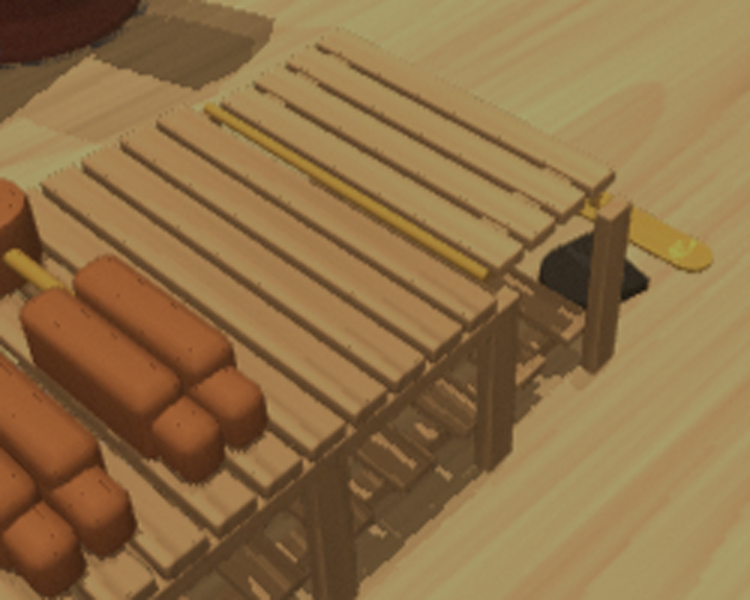

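```bash
cat > h.py <<'E'
from station import *
import numpy as np
from scipy.optimize import least_squares
def proj(n,P):
    c=get_calibration(n);K=np.array(c["intrinsics"]);T=np.linalg.inv(np.array(c["world_from_camera"]))
    p=T[:3,:3]@P+T[:3,3];p=p*[1,-1,-1];u=K@p;return u[:2]/u[2]
def rack(pr,P):
    c,s=np.cos(pr[2]),np.sin(pr[2]);return np.array([pr[0]+c*P[0]-s*P[1],pr[1]+s*P[0]+c*P[1],P[2]])
E
python3 - <<'E'
from h import *
T=lambda a,b:(a/3+190,b/3+120)
S=lambda a,b:(a/3+110,b/3+140)
fx=[("top",T(347,56),(.008,.135)),("top",T(376,394),(.008,-.135)),("top",T(735,372),(.29,-.135)),("top",T(690,38),(.29,.135))]
lf=[("top",T(190,78),.12),("top",T(208,385),-.12),("scene",S(614,175),.12),("scene",S(335,30),-.12)]
rod=[("top",T(340,72),1),("top",T(364,374),-1),("scene",S(208,106),-1),("scene",S(487,274),1)]
def res(p):
    r=[]
    for n,u,(x,y) in fx: r.append(proj(n,rack(p,(x,y,.15)))-u)
    for n,u,y in lf:
        r.append(proj(n,rack(p,(-.12*np.cos(p[3]),y,.15+.12*np.sin(p[3]))))-u)
    for n,u,s in rod: r.append(proj(n,rack(p,(0,s*p[4],.152)))-u)
    return np.concatenate(r)
s=least_squares(res,[.45,-.1,-1.57,.1,.12],loss="soft_l1")
print(s.x);print(res(s.x).reshape(-1,2).round(1))
E
```

```text
[ 5.66774003e-01 -8.67034996e-02 -1.51672496e+00 -6.29190180e-04
  1.20004832e-01]
[[ 0.1 -0.9]
 [-0.4 -0.3]
 [ 1.3 -0. ]
 [ 1.9 -1. ]
 [-0.3  0.7]
 [-0.4 -0.7]
 [-0.2 -0.7]
 [ 1.1  0.4]
 [-0.2 -0.2]
 [-0.3 -0. ]
 [-0.9 -1.6]
 [-0.7 -0.9]]
```

```bash
cat >> h.py <<'E'
from scipy.spatial.transform import Rotation as R
PR=(.5668,-.0867,-1.5167)
X=np.array([np.cos(PR[2]),np.sin(PR[2]),0]);Y=np.array([-X[1],X[0],0]);Z=np.array([0,0,1.])
def pose(x,y,z,dep):
    "rack coords of TCP, tool depression deg"
    d=np.radians(dep);zt=np.cos(d)*X-np.sin(d)*Z
    return rack(PR,(x,y,z)),R.from_matrix(np.c_[np.cross(Y,zt),Y,zt])
def rel(p0,r0,p,r): 
    return (r0.inv().apply(p-p0)).round(4).tolist(),np.degrees((r0.inv()*r).as_rotvec()).round(1).tolist()
def now():
    o=get_obs();return o["tool_pos"],R.from_rotvec(o["tool_rot"]),o
def rk(p): 
    d=np.array(p)-[PR[0],PR[1],0];return np.array([d@X,d@Y,p[2]]).round(4)
E
python3 - <<'E'
from h import *
p,r,o=now()
print(o["t"],rel(p,r,*pose(-.20,-.08,.40,90)),rel(p,r,p+[.03,.28,.15],r), pose(-.2,-.08,.4,90)[0])
E
```

```text
0.7 ([0.4738, -0.5069, -0.1687], [0.0, 0.0, -66.2]) ([0.1533, -0.2362, -0.15], [0.0, 0.0, 0.0]) [0.47610304 0.10868183 0.4       ]
```

```bash
python3 -m crank '[{"offset":[0.04,-0.045,-0.06],"twist":[0,0,-6]},{"offset":[0.474,-0.507,-0.17],"twist":[0,0,-66]},{"offset":[0.474,-0.507,-0.17],"twist":[0,0,-66]},{"offset":[0.474,-0.507,-0.17],"twist":[0,0,-66]},{"offset":[0.474,-0.507,-0.17],"twist":[0,0,-66]},{"offset":[0.474,-0.507,-0.17],"twist":[0,0,-66]},{"offset":[0.474,-0.507,-0.17],"twist":[0,0,-66]},{"offset":[0.474,-0.507,-0.17],"twist":[0,0,-66]},{"offset":[0.474,-0.507,-0.17],"twist":[0,0,-66]},{"offset":[0.474,-0.507,-0.17],"twist":[0,0,-66]},{"offset":[0.474,-0.507,-0.17],"twist":[0,0,-66]},{"offset":[0.474,-0.507,-0.17],"twist":[0,0,-66]},{"offset":[0.474,-0.507,-0.17],"twist":[0,0,-66]},{"offset":[0.474,-0.507,-0.17],"twist":[0,0,-66]}]' 0
python3 - <<'E'
from h import *
p,r,o=now()
print(o["q"].round(3),rk(p),r.as_matrix().round(3))
print(rel(p,r,*pose(-.20,-.02,.30,10)))
E
```

```text
t: 2.45
tool_pos: [0.476, 0.1084, 0.401]
tool_rot: [2.166, 2.276, -0.001]
contact_force: [-0.3, -0.6, 0.5]
opening: 0.0004
grip_force: 0.0
[ 0.072 -0.319  1.673 -0.     1.788  0.022] [-0.1998 -0.0801  0.401 ] [[-0.05   0.999 -0.   ]
 [ 0.999  0.05  -0.   ]
 [-0.    -0.    -1.   ]]
([0.0005, 0.0602, 0.101], [-0.2, -80.0, -0.2])
```

```bash
python3 -m crank '[{"offset":[0,0.01,0.01],"twist":[0,-10,0]},{"offset":[0,0.02,0.02],"twist":[0,-20,0]},{"offset":[0,0.03,0.03],"twist":[0,-30,0]},{"offset":[0,0.04,0.04],"twist":[0,-40,0]},{"offset":[0,0.05,0.05],"twist":[0,-50,0]},{"offset":[0,0.06,0.06],"twist":[0,-60,0]},{"offset":[0,0.06,0.06],"twist":[0,-70,0]},{"offset":[0,0.06,0.06],"twist":[0,-80,0]},{"offset":[0,0.06,0.06],"twist":[0,-80,0]},{"offset":[0,0.06,0.06],"twist":[0,-80,0]}]'
python3 - <<'E'
from h import *
p,r,o=now()
print(o["q"].round(3),rk(p),r.as_matrix().round(3))
E
```

```text
t: 3.7
tool_pos: [0.4863, 0.1601, 0.2845]
tool_rot: [1.453, 1.435, -1.075]
contact_force: [0.7, 0.5, 0.4]
opening: -0.0
grip_force: 0.0
[ 0.597  0.235  1.655 -1.024  2.02   0.53 ] [-0.2508 -0.067   0.2845] [[-0.009  1.    -0.03 ]
 [ 0.309 -0.025 -0.951]
 [-0.951 -0.018 -0.309]]
```

```bash
cat >> h.py <<'E'
def fk(q,k):
    h,l1,l2,L,a,e,lat=k
    Rz=lambda t:R.from_euler('z',t);Ry=lambda t:R.from_euler('y',t)
    A=Rz(q[0]);B=A*Ry(q[1]);C=B*Ry(q[2]);D=C*Rz(q[3])*Ry(q[4])*Rz(q[5])
    return A.apply([a,lat,h])+B.apply([0,0,l1])+C.apply([e,0,l2])+D.apply([0,0,L]),D
E
python3 - <<'E'
from h import *
p,r,o=now()
Q=[([-1.22099533e+00,  5.33251750e-02,  1.61426162e+00,0,1.47600795,-1.18985446e-01],[0.28217054, -0.55699248,  0.23010201],[-3.05375412e+00, -7.29184911e-01,0]),
([ 0.072,-0.319,1.673,-0.,1.788,0.022],[.476,.1084,.401],[2.166,2.276,-.001]),(o["q"],p,o["tool_rot"])]
D=[fk(q,[0]*7)[1] for q,_,_ in Q]
for (q,_,w),d in zip(Q,D): print((d.inv()*R.from_rotvec(w)).as_rotvec().round(3))
f=lambda k:np.concatenate([fk(q,k)[0]-t for q,t,_ in Q])
s=least_squares(f,[.3,.45,.45,.25,0,0,.07]);print(s.x.round(4),(f(s.x)*1e3).round(1))
E
```

```text
[-0.     0.     1.571]
[0.    0.    1.571]
[-0.    -0.     1.571]
[2.384e-01 4.265e-01 6.094e-01 2.793e-01 5.000e-04 9.640e-02 7.400e-02] [-0.1 -0.1  0.  -0.   0.2 -0.   0.  -0.  -0. ]
```

```bash
cat >> h.py <<'E'
KK=[.2384,.4265,.6094,.2793,.0005,.0964,.074]
lo=np.array([-3.01,-1.01,.06,-1.02,.09,-3.14]);hi=np.array([3.01,2.22,2.58,4.17,2.62,3.14])
def ik(p,r,q0):
    def f(q):
        a,b=fk(q,KK);d=(b*R.from_euler('z',90,degrees=True)).inv()*r
        return np.r_[(a-p)*5,d.as_rotvec()]
    s=least_squares(f,np.clip(q0,lo+.01,hi-.01),bounds=(lo+.005,hi-.005));return s.x,np.abs(s.fun).max()
W=.011
def tip(th,dep,s=.105,gap=0,w=W):
    "TCP (rack x,z) for leaf angle th deg"
    t,d=np.radians(th),np.radians(dep)
    u=np.array([-np.cos(t),np.sin(t)]);n=np.array([np.sin(t),np.cos(t)]);H=np.array([0,.15])
    tz=np.array([np.cos(d),-np.sin(d)]);pp=np.array([np.sin(d),np.cos(d)])
    if th<dep: c=H+.12*u-.012*n+(.12-s)*tz-gap*pp
    else: c=H+s*u-.012*n-gap*n
    return c-w*pp
E
python3 - <<'E'
from h import *
q0=now()[2]["q"]
for y in(-.06,-.03,0,.03,.06):
    out=[]
    for dep in(10,15,20,25,30,35,40):
        a=tip(0,dep);q,e=ik(*pose(a[0],y,a[1],dep),q0);out.append((dep,round(e,3),q.round(2).tolist() if e<.01 else 0))
    print(y,[o[:2] for o in out],[o for o in out if o[1]<.01][:1])
for y in(-.05,0):
  q=None
  for th in range(0,181,20):
    dep=35+55*th/180
    a=tip(th,dep);q,e=ik(*pose(a[0],y,a[1],dep),q0 if q is None else q);print(y,th,e.round(3),q.round(2))
E
```

```text
-0.06 [(10, np.float64(0.171)), (15, np.float64(0.121)), (20, np.float64(0.07)), (25, np.float64(0.016)), (30, np.float64(0.0)), (35, np.float64(0.0)), (40, np.float64(0.0))] [(30, np.float64(0.0), [0.36, 0.18, 1.93, -0.97, 1.54, 0.62])]
-0.03 [(10, np.float64(0.187)), (15, np.float64(0.134)), (20, np.float64(0.08)), (25, np.float64(0.024)), (30, np.float64(0.0)), (35, np.float64(0.0)), (40, np.float64(0.0))] [(30, np.float64(0.0), [0.35, 0.24, 1.87, -0.98, 1.53, 0.6])]
0 [(10, np.float64(0.202)), (15, np.float64(0.147)), (20, np.float64(0.09)), (25, np.float64(0.032)), (30, np.float64(0.0)), (35, np.float64(0.0)), (40, np.float64(0.0))] [(30, np.float64(0.0), [0.33, 0.29, 1.8, -0.99, 1.53, 0.58])]
0.03 [(10, np.float64(0.217)), (15, np.float64(0.159)), (20, np.float64(0.099)), (25, np.float64(0.039)), (30, np.float64(0.0)), (35, np.float64(0.0)), (40, np.float64(0.0))] [(30, np.float64(0.0), [0.32, 0.35, 1.73, -0.99, 1.53, 0.56])]
0.06 [(10, np.float64(0.231)), (15, np.float64(0.17)), (20, np.float64(0.107)), (25, np.float64(0.045)), (30, np.float64(0.0)), (35, np.float64(0.0)), (40
[... 368 characters left out ...]
-0.43  1.43 -0.09]
-0.05 120 0.0 [-0.21 -0.21  1.87 -0.31  1.41 -0.22]
-0.05 140 0.0 [-0.32 -0.18  1.86 -0.2   1.39 -0.34]
-0.05 160 0.0 [-0.41 -0.13  1.85 -0.1   1.37 -0.44]
-0.05 180 0.0 [-0.47 -0.06  1.85  0.    1.36 -0.53]
0 0 0.0 [ 0.31  0.25  1.81 -0.92  1.49  0.54]
0 20 0.0 [ 0.28  0.15  1.8  -0.83  1.49  0.43]
0 40 0.0 [ 0.22  0.05  1.8  -0.74  1.48  0.31]
0 60 0.0 [ 0.14 -0.02  1.79 -0.64  1.46  0.18]
0 80 0.0 [ 0.04 -0.07  1.78 -0.54  1.45  0.05]
0 100 0.0 [-0.07 -0.1   1.77 -0.43  1.43 -0.08]
0 120 0.0 [-0.19 -0.09  1.76 -0.32  1.4  -0.2 ]
0 140 0.0 [-0.29 -0.06  1.75 -0.2   1.39 -0.31]
0 160 0.0 [-0.37 -0.01  1.74 -0.1   1.37 -0.4 ]
0 180 0.0 [-0.43  0.05  1.74  0.    1.36 -0.48]
```

```bash
python3 - <<'E'
from h import *
p,r,o=now()
a=tip(0,35,gap=.008);d=np.radians(35);b=a-.08*np.array([np.cos(d),-np.sin(d)])
print(a,b,rel(p,r,*pose(b[0],0,b[1],35)),rel(p,r,*pose(a[0],0,a[1],35)))
E
```

```text
[-0.11861067  0.11383246] [-0.18414284  0.15971858] ([0.0985, 0.0743, 0.0963], [-4.6, 17.0, -1.1]) ([0.1219, 0.0804, 0.1726], [-4.6, 17.0, -1.1])
```

```bash
python3 -m crank '[{"offset":[0.02,0.02,0.02],"twist":[-2,8,0]},{"offset":[0.05,0.04,0.05],"twist":[-4.6,17,-1]},{"offset":[0.0985,0.074,0.096],"twist":[-4.6,17,-1]},{"offset":[0.0985,0.074,0.096],"twist":[-4.6,17,-1]},{"offset":[0.0985,0.074,0.096],"twist":[-4.6,17,-1]},{"offset":[0.0985,0.074,0.096],"twist":[-4.6,17,-1]}]'
python3 - <<'E'
from h import *
import cv2
p,r,o=now()
print(o["q"].round(3),rk(p),r.as_matrix().round(3))
a=tip(0,35,gap=.008);d=np.radians(35)
print(rel(p,r,*pose(a[0],0,a[1],35)))
cv2.imwrite("pics/c.png",cv2.cvtColor(get_image("scene"),cv2.COLOR_RGB2BGR))
E
```

```text
t: 4.45
tool_pos: [0.5571, 0.0992, 0.1617]
tool_rot: [1.592, 1.679, -0.822]
contact_force: [-0.7, -0.9, 0.3]
opening: -0.0002
grip_force: 0.0
[ 0.425  0.255  1.721 -0.87   1.613  0.543] [-0.1862  0.0004  0.1617] [[-0.028  0.998  0.048]
 [ 0.574  0.056 -0.817]
 [-0.818  0.005 -0.575]]
([0.0003, -0.0007, 0.0828], [0.2, -0.1, -0.2])
```

View pics/c.png

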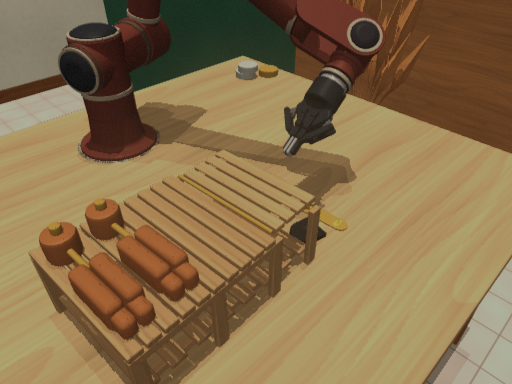

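```bash
python3 -m crank '[{"offset":[0,0,0.02],"twist":[0,0,0]},{"offset":[0,0,0.04],"twist":[0,0,0]},{"offset":[0,0,0.06],"twist":[0,0,0]},{"offset":[0,0,0.075],"twist":[0,0,0]},{"offset":[0,0,0.083],"twist":[0,0,0]},{"offset":[0,0,0.083],"twist":[0,0,0]}]'
python3 - <<'E'
from h import *
import cv2
p,r,o=now()
print(rk(p),tip(0,35))
def plan(p,r,ths,w=.011,s=.105,y=0):
    for th in ths:
        dep=35+55*th/180;a=tip(th,dep,w=w,s=s);o,t=rel(p,r,*pose(a[0],y,a[1],dep));print(th,np.round(o,3).tolist(),t)
plan(p,r,[0]+list(range(2,46,3)))
im=cv2.cvtColor(get_image("scene"),cv2.COLOR_RGB2BGR)[110:260,200:360]
cv2.imwrite("pics/d.png",cv2.resize(im,None,fx=4,fy=4))
E
```

```text
t: 5.25
tool_pos: [0.5601, 0.0299, 0.1116]
tool_rot: [1.592, 1.68, -0.827]
contact_force: [0.2, -0.8, -0.6]
opening: 0.0004
grip_force: 0.0
[-0.1168 -0.0004  0.1116] [-0.11402206  0.12038568]
0 [-0.009, 0.0, -0.003] [0.0, -0.1, -0.0]
2 [-0.012, 0.0, -0.006] [0.0, 0.5, -0.0]
5 [-0.017, 0.0, -0.01] [0.0, 1.5, -0.0]
8 [-0.022, 0.0, -0.013] [0.0, 2.4, -0.0]
11 [-0.027, 0.0, -0.017] [0.0, 3.3, -0.0]
14 [-0.032, 0.0, -0.02] [0.0, 4.2, -0.0]
17 [-0.038, 0.0, -0.023] [0.0, 5.1, -0.0]
20 [-0.043, 0.0, -0.026] [0.0, 6.0, -0.0]
23 [-0.049, 0.0, -0.028] [0.0, 7.0, -0.0]
26 [-0.055, 0.0, -0.03] [0.0, 7.9, -0.0]
29 [-0.061, 0.0, -0.031] [0.0, 8.8, -0.0]
32 [-0.067, 0.0, -0.033] [0.0, 9.7, -0.0]
35 [-0.073, 0.0, -0.034] [0.0, 10.6, -0.0]
38 [-0.079, 0.0, -0.034] [0.0, 11.5, -0.0]
41 [-0.085, 0.0, -0.035] [0.0, 12.5, -0.0]
44 [-0.091, 0.0, -0.035] [0.0, 13.4, -0.0]
```

View pics/d.png

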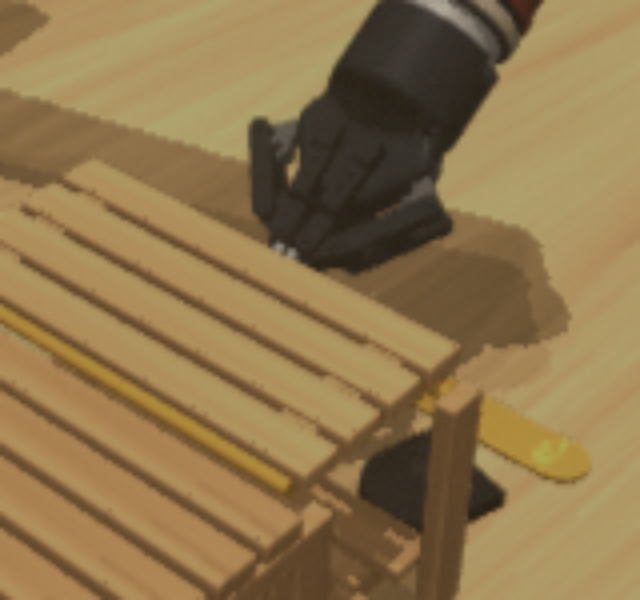

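```bash
python3 -m crank '[{"offset":[-0.005,0,-0.001],"twist":[0,0,0]},{"offset":[-0.009,0,-0.003],"twist":[0,0,0]},{"offset":[-0.012,0,-0.006],"twist":[0,0.5,0]},{"offset":[-0.017,0,-0.01],"twist":[0,1.5,0]},{"offset":[-0.022,0,-0.013],"twist":[0,2.4,0]},{"offset":[-0.027,0,-0.017],"twist":[0,3.3,0]},{"offset":[-0.032,0,-0.02],"twist":[0,4.2,0]}]'
cat >> h.py <<'E'
def plan(p,r,ths,w=.011,s=.105,y=0,f=lambda th:35+55*th/180):
    for th in ths:
        dep=f(th);a=tip(th,dep,w=w,s=s);o,t=rel(p,r,*pose(a[0],y,a[1],dep));print(th,np.round(o,3).tolist(),t[1])
E
python3 - <<'E'
from h import *
p,r,o=now()
print(rk(p),tip(14,35+55*14/180))
import cv2
im=cv2.cvtColor(get_image("scene"),cv2.COLOR_RGB2BGR)[110:260,200:360]
cv2.imwrite("pics/e.png",cv2.resize(im,None,fx=4,fy=4))
plan(p,r,list(range(14,75,3)))
E
```

```text
t: 6.18
tool_pos: [0.5602, 0.0289, 0.1498]
tool_rot: [1.641, 1.733, -0.774]
contact_force: [1.0, 4.6, -3.4]
opening: 0.0001
grip_force: 3.2
[-0.1158 -0.0003  0.1498] [-0.11469115  0.14937592]
14 [-0.0, 0.0, 0.001] -0.1
17 [-0.006, 0.0, -0.002] 0.8
20 [-0.011, 0.0, -0.005] 1.7
23 [-0.016, 0.0, -0.008] 2.6
26 [-0.022, 0.0, -0.01] 3.6
29 [-0.028, 0.0, -0.012] 4.5
32 [-0.034, 0.0, -0.014] 5.4
35 [-0.04, 0.0, -0.016] 6.3
38 [-0.046, 0.0, -0.017] 7.2
41 [-0.052, 0.0, -0.018] 8.1
44 [-0.058, 0.0, -0.018] 9.1
47 [-0.064, 0.0, -0.018] 10.0
50 [-0.07, 0.0, -0.018] 10.9
53 [-0.076, 0.0, -0.018] 11.8
56 [-0.081, 0.0, -0.017] 12.7
59 [-0.087, 0.0, -0.016] 13.6
62 [-0.092, 0.0, -0.015] 14.6
65 [-0.098, 0.0, -0.014] 15.5
68 [-0.103, 0.0, -0.012] 16.4
71 [-0.108, 0.0, -0.01] 17.3
74 [-0.113, 0.0, -0.007] 18.2
```

View pics/e.png

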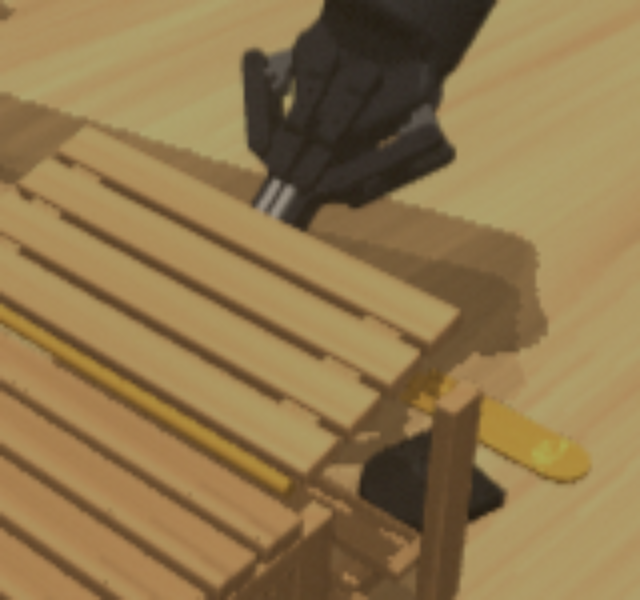

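```bash
python3 -m crank '[{"offset":[-0.006,0,0],"twist":[0,0.8,0]},{"offset":[-0.011,0,-0.002],"twist":[0,1.7,0]},{"offset":[-0.016,0,-0.005],"twist":[0,2.6,0]},{"offset":[-0.022,0,-0.007],"twist":[0,3.6,0]},{"offset":[-0.028,0,-0.009],"twist":[0,4.5,0]},{"offset":[-0.034,0,-0.011],"twist":[0,5.4,0]},{"offset":[-0.040,0,-0.013],"twist":[0,6.3,0]},{"offset":[-0.046,0,-0.014],"twist":[0,7.2,0]},{"offset":[-0.052,0,-0.015],"twist":[0,8.1,0]},{"offset":[-0.058,0,-0.015],"twist":[0,9.1,0]}]'
python3 - <<'E'
from h import *
p,r,o=now()
print(rk(p),tip(44,35+55*44/180))
plan(p,r,list(range(44,105,3)),s=.103)
E
```

```text
t: 7.48
tool_pos: [0.5619, 0.0038, 0.2053]
tool_rot: [1.743, 1.84, -0.658]
contact_force: [-0.5, 7.3, -0.2]
opening: 0.0003
grip_force: 2.7
[-0.0907 -0.      0.2053] [-0.09293793  0.20620543]
44 [0.001, 0.0, -0.0] 0.0
47 [-0.005, 0.0, -0.001] 0.9
50 [-0.011, 0.0, -0.002] 1.8
53 [-0.016, 0.0, -0.003] 2.8
56 [-0.022, 0.0, -0.003] 3.7
59 [-0.027, 0.0, -0.003] 4.6
62 [-0.033, 0.0, -0.002] 5.5
65 [-0.038, 0.0, -0.002] 6.4
68 [-0.044, 0.0, -0.001] 7.3
71 [-0.049, 0.0, 0.0] 8.3
74 [-0.054, 0.0, 0.002] 9.2
77 [-0.059, 0.0, 0.003] 10.1
80 [-0.064, 0.0, 0.005] 11.0
83 [-0.069, 0.0, 0.008] 11.9
86 [-0.074, 0.0, 0.01] 12.8
89 [-0.078, 0.0, 0.013] 13.8
92 [-0.083, 0.0, 0.016] 14.7
95 [-0.087, 0.0, 0.019] 15.6
98 [-0.091, 0.0, 0.022] 16.5
101 [-0.095, 0.0, 0.026] 17.4
104 [-0.099, 0.0, 0.03] 18.3
```

```bash
python3 -m crank '[{"offset":[-0.005,0,-0.001],"twist":[0,0.9,0]},{"offset":[-0.011,0,-0.002],"twist":[0,1.8,0]},{"offset":[-0.016,0,-0.003],"twist":[0,2.8,0]},{"offset":[-0.022,0,-0.003],"twist":[0,3.7,0]},{"offset":[-0.027,0,-0.003],"twist":[0,4.6,0]},{"offset":[-0.033,0,-0.002],"twist":[0,5.5,0]},{"offset":[-0.038,0,-0.002],"twist":[0,6.4,0]},{"offset":[-0.044,0,-0.001],"twist":[0,7.3,0]},{"offset":[-0.049,0,0],"twist":[0,8.3,0]},{"offset":[-0.054,0,0.002],"twist":[0,9.2,0]},{"offset":[-0.059,0,0.003],"twist":[0,10.1,0]},{"offset":[-0.064,0,0.005],"twist":[0,11,0]}]'
python3 - <<'E'
from h import *
import cv2
p,r,o=now()
print(rk(p),tip(80,35+55*80/180))
im=cv2.cvtColor(get_image("scene"),cv2.COLOR_RGB2BGR)[60:260,170:370]
cv2.imwrite("pics/f.png",cv2.resize(im,None,fx=3,fy=3))
plan(p,r,list(range(80,144,3)),s=.103)
E
```

```text
t: 8.98
tool_pos: [0.5646, -0.048, 0.2433]
tool_rot: [1.862, 1.966, -0.507]
contact_force: [2.8, 3.3, -1.5]
opening: -0.0001
grip_force: 2.1
[-3.880e-02 -1.000e-04  2.433e-01] [-0.03952325  0.24572893]
80 [0.0, 0.0, -0.001] 0.0
83 [-0.005, 0.0, 0.001] 0.9
86 [-0.01, 0.0, 0.002] 1.9
89 [-0.015, 0.0, 0.004] 2.8
92 [-0.02, 0.0, 0.006] 3.7
95 [-0.025, 0.0, 0.008] 4.6
98 [-0.03, 0.0, 0.011] 5.5
101 [-0.034, 0.0, 0.014] 6.4
104 [-0.039, 0.0, 0.017] 7.4
107 [-0.043, 0.0, 0.02] 8.3
110 [-0.047, 0.0, 0.024] 9.2
113 [-0.051, 0.0, 0.027] 10.1
116 [-0.054, 0.0, 0.031] 11.0
119 [-0.058, 0.0, 0.035] 11.9
122 [-0.061, 0.0, 0.04] 12.9
125 [-0.064, 0.0, 0.044] 13.8
128 [-0.067, 0.0, 0.048] 14.7
131 [-0.069, 0.0, 0.053] 15.6
134 [-0.072, 0.0, 0.058] 16.5
137 [-0.073, -0.0, 0.063] 17.4
140 [-0.075, -0.0, 0.068] 18.4
143 [-0.077, -0.0, 0.073] 19.3
```

View pics/f.png

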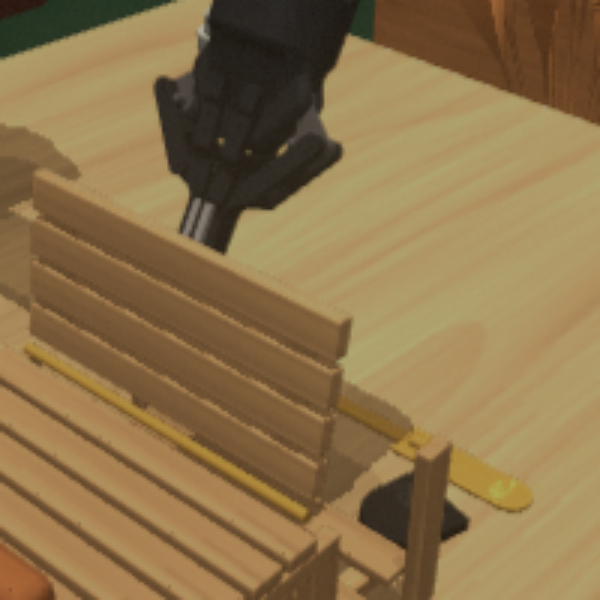

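```bash
python3 -m crank '[{"offset":[-0.005,0,0.001],"twist":[0,0.9,0]},{"offset":[-0.01,0,0.002],"twist":[0,1.9,0]},{"offset":[-0.015,0,0.004],"twist":[0,2.8,0]},{"offset":[-0.02,0,0.006],"twist":[0,3.7,0]},{"offset":[-0.025,0,0.008],"twist":[0,4.6,0]},{"offset":[-0.03,0,0.011],"twist":[0,5.5,0]},{"offset":[-0.034,0,0.014],"twist":[0,6.4,0]},{"offset":[-0.039,0,0.017],"twist":[0,7.4,0]},{"offset":[-0.043,0,0.02],"twist":[0,8.3,0]},{"offset":[-0.047,0,0.024],"twist":[0,9.2,0]},{"offset":[-0.051,0,0.027],"twist":[0,10.1,0]},{"offset":[-0.054,0,0.031],"twist":[0,11,0]},{"offset":[-0.058,0,0.035],"twist":[0,11.9,0]},{"offset":[-0.061,0,0.04],"twist":[0,12.9,0]},{"offset":[-0.064,0,0.044],"twist":[0,13.8,0]},{"offset":[-0.067,0,0.048],"twist":[0,14.7,0]}]'
python3 - <<'E'
from h import *
p,r,o=now()
print(rk(p),tip(128,35+55*128/180,s=.103))
plan(p,r,[128]+list(range(131,176,3))+[176,178,180],s=.103)
E
```

```text
t: 11.02
tool_pos: [0.5688, -0.1299, 0.2355]
tool_rot: [2.012, 2.125, -0.279]
contact_force: [-0.9, 3.1, 0.1]
opening: -0.0
grip_force: 1.5
[ 0.0433 -0.0003  0.2355] [0.04337726 0.23554155]
128 [-0.0, 0.0, -0.0] -0.0
131 [-0.004, 0.0, 0.004] 0.9
134 [-0.007, 0.0, 0.008] 1.8
137 [-0.01, 0.0, 0.012] 2.7
140 [-0.013, 0.0, 0.017] 3.6
143 [-0.016, 0.0, 0.021] 4.5
146 [-0.018, 0.0, 0.026] 5.5
149 [-0.02, 0.0, 0.031] 6.4
152 [-0.022, 0.0, 0.036] 7.3
155 [-0.024, 0.0, 0.041] 8.2
158 [-0.025, 0.0, 0.046] 9.1
161 [-0.026, 0.0, 0.051] 10.0
164 [-0.027, 0.0, 0.056] 11.0
167 [-0.028, 0.0, 0.061] 11.9
170 [-0.028, 0.0, 0.066] 12.8
173 [-0.028, 0.0, 0.072] 13.7
176 [-0.028, 0.0, 0.077] 14.6
178 [-0.027, 0.0, 0.08] 15.2
180 [-0.027, 0.0, 0.084] 15.9
```

```bash
python3 -m crank '[{"offset":[-0.004,0,0.004],"twist":[0,0.9,0]},{"offset":[-0.007,0,0.008],"twist":[0,1.8,0]},{"offset":[-0.01,0,0.012],"twist":[0,2.7,0]},{"offset":[-0.013,0,0.017],"twist":[0,3.6,0]},{"offset":[-0.016,0,0.021],"twist":[0,4.5,0]},{"offset":[-0.018,0,0.026],"twist":[0,5.5,0]},{"offset":[-0.02,0,0.031],"twist":[0,6.4,0]},{"offset":[-0.022,0,0.036],"twist":[0,7.3,0]},{"offset":[-0.024,0,0.041],"twist":[0,8.2,0]},{"offset":[-0.025,0,0.046],"twist":[0,9.1,0]},{"offset":[-0.026,0,0.051],"twist":[0,10,0]},{"offset":[-0.027,0,0.056],"twist":[0,11,0]},{"offset":[-0.028,0,0.061],"twist":[0,11.9,0]},{"offset":[-0.028,0,0.066],"twist":[0,12.8,0]},{"offset":[-0.028,0,0.069],"twist":[0,13.3,0]}]'
python3 - <<'E'
from h import *
p,r,o=now()
print(rk(p),tip(171,35+55*171/180,s=.103))
plan(p,r,[173,174,175,176,177,178,179,180],s=.103)
E
```

```text
t: 12.9
tool_pos: [0.5716, -0.1758, 0.1767]
tool_rot: [2.136, 2.256, -0.047]
contact_force: [-1.1, -1.3, 3.7]
opening: -0.0002
grip_force: 1.3
[0.0892 0.     0.1767] [0.08886735 0.17743725]
173 [-0.0, -0.0, 0.003] 0.5
174 [-0.001, -0.0, 0.004] 0.8
175 [-0.001, -0.0, 0.006] 1.1
176 [-0.001, -0.0, 0.008] 1.4
177 [-0.002, -0.0, 0.01] 1.7
178 [-0.002, -0.0, 0.011] 2.0
179 [-0.002, -0.0, 0.013] 2.3
180 [-0.002, -0.0, 0.015] 2.6
```

```bash
python3 -m crank '[{"offset":[0,0,0.003],"twist":[0,0.5,0]},{"offset":[-0.001,0,0.005],"twist":[0,1,0]},{"offset":[-0.001,0,0.007],"twist":[0,1.3,0]},{"offset":[-0.001,0,0.009],"twist":[0,1.6,0]},{"offset":[-0.002,0,0.011],"twist":[0,2,0]},{"offset":[-0.002,0,0.012],"twist":[0,2.2,0]},{"offset":[-0.002,0,0.013],"twist":[0,2.4,0]},{"offset":[-0.002,0,0.014],"twist":[0,2.6,0]},{"offset":[-0.002,0,0.014],"twist":[0,2.6,0]}]'
```

```text
t: 14.02
tool_pos: [0.5717, -0.178, 0.163]
tool_rot: [2.159, 2.281, 0.002]
contact_force: [0.5, 0.5, 2.3]
opening: 0.0001
grip_force: 0.8
```

```bash
python3 -m crank '[{"offset":[0,0,0.001],"twist":[0,0,0]},{"offset":[0,0,0.002],"twist":[0,0,0]},{"offset":[0,0,0.002],"twist":[0,0,0]}]'; python3 -m crank '[{"offset":[0,0,0.001],"twist":[0,0,0]},{"offset":[0,0,0.001],"twist":[0,0,0]}]'
```

```text
t: 14.4
tool_pos: [0.5718, -0.1781, 0.162]
tool_rot: [2.158, 2.281, 0.001]
contact_force: [-1.3, 0.1, 6.2]
opening: 0.0001
grip_force: 2.8
t: 14.65
tool_pos: [0.5718, -0.1781, 0.162]
tool_rot: [2.158, 2.281, 0.001]
contact_force: [-3.2, 1.4, 9.9]
opening: -0.0
grip_force: 4.6
```

```bash
python3 -m crank '[{"offset":[0,0,0.001],"twist":[0,0,0]},{"offset":[0,0,0.002],"twist":[0,0,0]},{"offset":[0,0,0.002],"twist":[0,0,0]},{"offset":[0,0,0],"twist":[0,0,0]},{"offset":[0,0,-0.01],"twist":[0,0,0]},{"offset":[0,0,-0.04],"twist":[0,0,0]},{"offset":[0,0,-0.09],"twist":[0,0,0]},{"offset":[0,0,-0.14],"twist":[0,0,0]},{"offset":[0.06,0,-0.18],"twist":[0,0,0]},{"offset":[0.12,0,-0.18],"twist":[0,0,0]},{"offset":[0.18,0,-0.18],"twist":[0,0,0]},{"offset":[0.24,0,-0.18],"twist":[0,0,0]},{"offset":[0.24,0,-0.18],"twist":[0,0,0]}]'
python3 - <<'E'
from h import *
import cv2
print(rk(now()[0]))
a=cv2.cvtColor(get_image("scene"),cv2.COLOR_RGB2BGR)[130:384,20:370]
b=cv2.cvtColor(get_image("top"),cv2.COLOR_RGB2BGR)[120:270,190:450]
b=cv2.resize(b,(350,202));im=np.vstack([a,b]);cv2.imwrite("pics/g.png",cv2.resize(im,None,fx=1.3,fy=1.3))
E
```

```text
t: 16.27
tool_pos: [0.5573, 0.0651, 0.3396]
tool_rot: [2.152, 2.288, 0.001]
contact_force: [-0.4, -0.7, 0.5]
opening: -0.0002
grip_force: 0.0
[-0.1521 -0.0013  0.3396]
```

View pics/g.png

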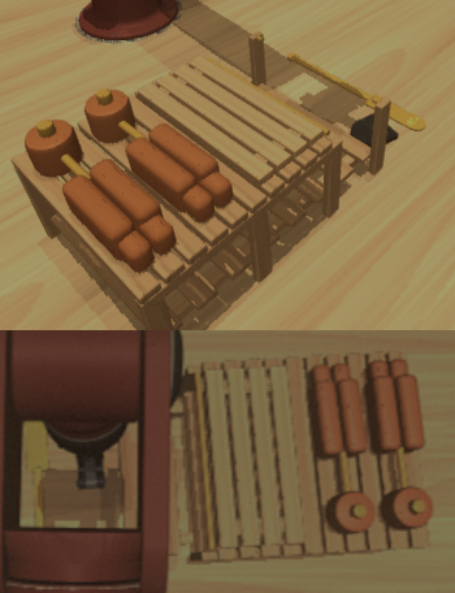

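The picture shows the leaf lying flat on the fixed slats (scene crop, about 135–330 by 60–180). The trees, shoehorn and heel cap are where they were, and the arm is clear of everything.

```bash
python3 -c "
from station import *
print(finish_job())"
```

```text
the job is handed in; nothing more can be done
None
```

The leaf is folded over and lies flat on the fixed slats; the trees, shoehorn and heel cap look unmoved in the last pictures, and I handed the job in at about 16 s with the arm clear.

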